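# Turn a trolley wheel's valve to twelve o'clock by its spokes

### The job

The trolley wheel in the blue inflation stand is to be left ready for the air line: push its spokes round, one after another through the gaps between the guard bars, until the red-capped valve stem sits at twelve o'clock, in line with the yellow pointer, and leave the wheel at rest there. Only push gently on the spokes with the closed or open fingers: do not pinch them, do not drag the tyre, do not shift or lift the stand, and leave the other things on the table where they are.

Things in the scene. Friction and masses are not known exactly. Their poses are not given: they have to be found in the camera images.
- stand: Blue tubular tyre-inflation stand (about 4 kg, loose on rubber feet), grey base plate 270 x 190 mm, its top 18 mm above the table. Origin on the table under the wheel's centre; x points to the back of the stand, away from the wheel's front; y to the left as seen facing the wheel; z up. Yellow pointer outside the tyre at twelve o'clock, 132 to 174 mm from the wheel's centre
- hub (a point): centre of the wheel, on its axle in its mid-plane, 145 mm above the table; axes as the stand's. The wheel lies on a slope of 40 degrees, leaning back: up its slope (twelve o'clock) is (0.766, 0, 0.643) in stand axes, straight out of its front is (-0.643, 0, 0.766)
- guard (a point): centre of the hub cap (44 mm across, nut 8 mm proud) where three 10 mm thick blue guard bars meet, 16 mm straight out in front of the wheel's centre. They run outward at 2, 6 and 10 o'clock and over the tyre, there 22 mm before the mid-plane; fingers reach the spokes only in the three 120 degree gaps between them. Similar bars, and one at 12 o'clock, run 46 mm behind the mid-plane
- twelve (a point): point fixed to the stand at twelve o'clock, in the wheel's mid-plane 78 mm up the slope from the hub centre, where the middle of the valve stem has to come
- valve (a point): middle of the valve stem, which turns with the wheel: a 21 mm long, 11 mm thick stem with red cap that stands inward from the rim, 73 to 94 mm from the hub centre, midway between two spokes
- wheel (a joint): turn of the wheel in rad; 0 (or any whole turn, 6.283) has the valve at twelve o'clock; grows anticlockwise as seen from the front. Turns endlessly either way; starts between 1.7 and 4.58. Bearing drag about 0.12 N m, so it stays where it is left and does not coast
- spokes: the five round steel spokes, 9 mm thick, in the wheel's mid-plane from the hub (flange radius 24 mm) to the rim (inner radius 93 mm), at 36, 108, 180, 252 and 324 degrees from the valve. Origin at the wheel's centre, x towards the valve, z out of the front
- tyre: black tyre round the rim, outer diameter 263 mm, 32 mm wide. Origin at the wheel's centre
- spray_bottle: bystander: spray bottle with blue head, 198 mm tall, origin under its centre on the table
- oil_can: bystander: small orange oil can with thin spout, 152 mm tall, origin under its centre
- marker_red: bystander: red marker pen lying on the table, 140 mm long
- date_stamp: bystander: hand stamp with a round wooden knob and black foot, 53 mm wide, 86 mm high, origin under its centre
- lid_stack: bystander: stack of can lids, 73 mm diameter, 86 mm high
- sealed_can: bystander: plain sealed can, 71 mm diameter, 107 mm high
- check_weight: bystander: steel check weight with a knob, 38 mm diameter, 61 mm high

How it is judged:
By the outcome, as a careful person would: the job done as asked, in the order asked, and still so for the second after the job is handed in, with the robot touching nothing.
It also fails if it takes over 64 s, if anything falls off the work surface, if the arm or the gripper's body presses on something with over 40 N, if the wrist force passes 120 N, or if a joint passes its speed limit or range.

### The arm

A 6-joint arm with a two-finger parallel gripper is mounted at the origin on a cart in front of the work surface, level with it; the furniture and walls round the work are solid. World frame = base frame: x ahead of the robot, y to its left, z up, the work surface at z = 0. Lengths are in m, angles in rad, forces in N, time in s.
With the tool pointing down it reaches from about 0.3 to 0.875 m from the base axis. Payload 6.4 kg.
Tool frame: the origin (TCP) lies at the very end of the fingers, on their centre line; the grasp point (between the pads) lies 19 mm behind it (ctrl.hold_point_z is the distance from the TCP to the grasp point, in m); y points along the fingers, x is the direction in which the jaws open and shut, and the axes are right-handed (so a half turn about y gives the same grasp; the last joint's range is limited). The gripper opens to 85 mm and grips with 20 to 120 N. Pads are 22 mm wide; open, the fingers measure 114 mm over their backs; the gripper's body (76 mm by 85 mm) begins 54 mm behind the grasp point. The pads swing forward as they close: fully open they stand 13 mm farther back than shut.
Start: joints at [-1.479, 0.181, 1.607, -0, 1.354, -0.206], TCP at [0.169, -0.55, 0.231] pointing down, gripper open.
Joint ranges: [-2.99, 2.99], [-0.89, 2.07], [0.3, 2.58], [-1.14, 4.28], [0, 2.63], [-3.12, 3.12]. Speed limits (rad/s): [2.57, 2.57, 3.01, 3.14, 3.14, 3.14].

### API

Orientations are given as a unit quaternion [w, x, y, z].
In Python, from bench import ctrl, imaging gives the robot as it stands.
- The arm moves only by the shell command python3 -m jog 'ROWS'. ROWS is JSON, a list of rows, each a list of 3 entries, a list of its own where there are three numbers: the shift along the tool's x, y, z in cm, then the turn, a rotation vector about the tool's x, y, z in rad, then the finger opening in cm, from 0 to 8.54. A call has 1 to 12 rows; each row shifts and turns the pose as measured when the row begins, along the tool's axes as they then stand; what a row does not reach is not made up. A row lasts 1/12 s, in which the tool goes at most 41.7 mm and 7.16 degrees, less where a joint would pass 70% of its speed; a pose out of reach is approached as far as the arm can. A call is refused whole if a number of a shift passes 4.17 or a number of a turn 0.125, either way. A call with a gripper value outside its range is refused whole. The fingers move at their own pace and stop on an object; the grip force is fixed at half the most. Time passes only in rows, so rows that do not move let the fingers close. It gives the time, the measured TCP pose, the force and the opening at its end, in the units of the state.
- ctrl.get_obs(): the state, without advancing time (a new reading comes with each control period).
- imaging.camera(name): name is "side" or "top"; returns a dict with "frame" (384x512x3 uint8, red, green, blue), "depth" (384x512 float32, m along the optical axis (not along the pixel's ray), 0 where there is no reading), "K" (3x3 intrinsics, pixels), "k1" (the pictures are not rectified: a ray, as slopes to the right and down, at radius r is drawn at 1 + k1 r^2 times it, then the intrinsics apply), "R" (3x3) and "t" (3): a world point X has camera coordinates R X + t. Camera axes: x right, y down, z forward; pixel columns grow to the right and rows downward; lengths in m; the calibration is good to about 2 mm. A picture is of the moment at which its call begins.
- ctrl.hand_in(): hands the job in, once; it reports no verdict.
The state is a dict: "time_s": time; "q": joint angles; "dq": joint speeds; "joint_efforts": joint torques, N m; "eef_pos": TCP position; "eef_rot": TCP orientation; "wrist_force": force on the tool from outside, world axes, zero at the start; "torque": the same for the moment, N m; "opening": opening from 0.0 (shut) to 1.0 (fully open).
Only numpy, scipy, OpenCV 4.12 (cv2) and the standard library are available. Lean on these libraries where they do the work, as an engineer would, in place of code of your own. Each camera call takes 0.05 s, during which the arm holds its last target. There are 200 camera calls.

## Working session

There is one attempt and no reset: what is moved stays moved. The work goes in short steps, Python scripts to look and compute and a shell command to move; the robot and the scene stay as the last step left them, time stands still between calls to the robot, and variables do not carry over. Pictures are saved under pics/ and viewed, about 8 in all and at most 12, crops included, and the job is handed in when it is done.

```bash
ls; mkdir -p pics; python3 - <<'E'
from bench import ctrl, imaging
import cv2, numpy as np
o=ctrl.get_obs(); print({k:np.round(v,3).tolist() for k,v in o.items()})
ims=[]
for n in("side","top"):
    c=imaging.camera(n); np.savez(f"pics/{n}0.npz",**c); print(n,np.round(c["K"],1).tolist(),c["k1"],np.round(c["R"],3).tolist(),np.round(c["t"],3).tolist())
    cv2.imwrite(f"pics/{n}0.png",cv2.resize(c["frame"][:,:,::-1],(800,600)))
E
```

```text
pics
{'time_s': 0.0, 'q': [-1.479, 0.182, 1.608, -0.0, 1.354, -0.206], 'dq': [-0.001, 0.0, 0.001, -0.001, 0.001, 0.0], 'joint_efforts': [0.001, -44.486, -35.134, -0.0, 0.009, 0.0], 'eef_pos': [0.169, -0.549, 0.23], 'eef_rot': [0.569, -0.568, 0.421, -0.42], 'wrist_force': [0.538, 0.276, 0.431], 'torque': [-0.025, -0.024, 0.011], 'opening': 0.999}
side [[462.8, 0.0, 256.0], [0.0, 462.8, 188.2], [0.0, 0.0, 1.0]] -0.11384789647128982 [[0.954, -0.299, 0.001], [-0.172, -0.55, -0.817], [0.245, 0.78, -0.576]] [-0.483, 0.265, 1.37]
top [[454.1, 0.0, 257.3], [0.0, 454.1, 197.2], [0.0, 0.0, 1.0]] -0.09202450260791027 [[0.006, -1.0, 0.006], [-0.997, -0.007, -0.082], [0.082, -0.005, -0.997]] [0.102, 0.541, 1.219]
```

View pics/side0.png

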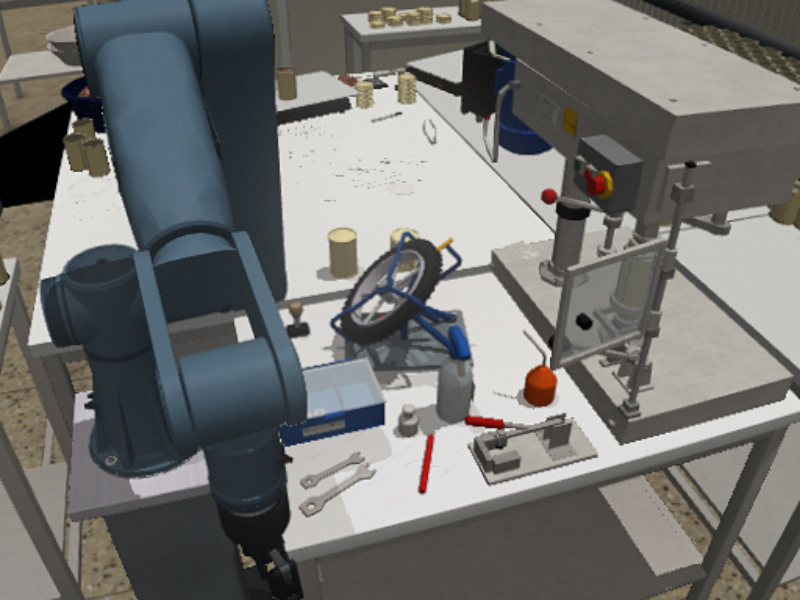

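View pics/top0.png

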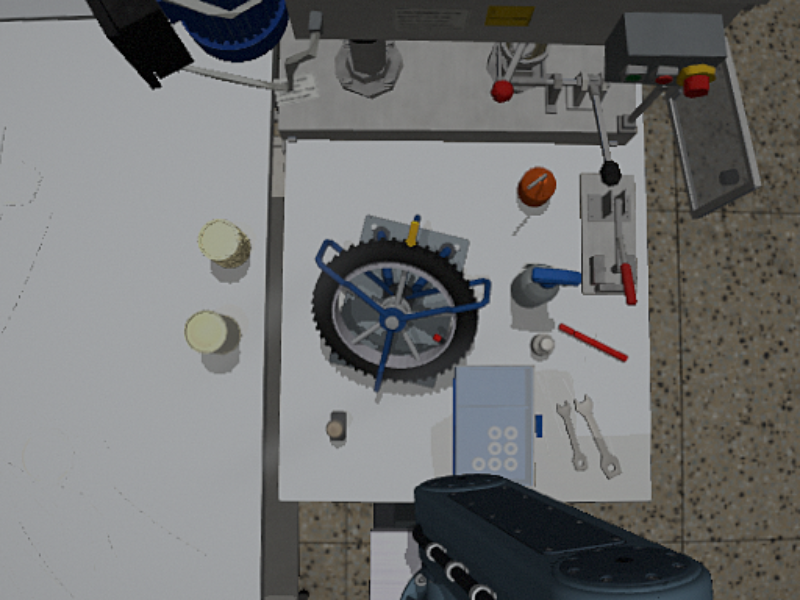

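```bash
cat > h.py <<'E'
import numpy as np, cv2
from scipy.spatial.transform import Rotation as Ro
from bench import ctrl, imaging
def load(n): return dict(np.load(f"pics/{n}.npz"))
def rays(c,uv):
    p=cv2.undistortPoints(np.float64(uv).reshape(-1,1,2),c["K"],np.array([c["k1"],0,0,0.])).reshape(-1,2)
    d=np.c_[p,np.ones(len(p))]
    return -c["R"].T@c["t"], d@c["R"]      # origin, world directions with unit optical depth
def plane(c,uv,p0,n):
    o,d=rays(c,uv); return o+d*(((p0-o)@n)/(d@n))[:,None]
def depthpts(c,uv):
    uv=np.asarray(uv); o,d=rays(c,uv); return o+d*c["depth"][uv[:,1].astype(int),uv[:,0].astype(int)][:,None]
def proj(c,X):
    X=np.atleast_2d(X); rv=cv2.Rodrigues(c["R"])[0]
    return cv2.projectPoints(X,rv,c["t"],c["K"],np.array([c["k1"],0,0,0.]))[0].reshape(-1,2)
def mask(c,lo,hi,box=None):
    h=cv2.cvtColor(c["frame"],cv2.COLOR_RGB2HSV); m=cv2.inRange(h,lo,hi)
    if box: z=np.zeros_like(m); a,b,e,f=box; z[b:f,a:e]=m[b:f,a:e]; m=z
    return np.argwhere(m>0)[:,::-1]
E
python3 - <<'E'
from h import *
o=ctrl.get_obs(); q=o["eef_rot"]; print("toolR\n",Ro.from_quat(np.r_[q[1:],q[0]]).as_matrix().round(3))
for n,by,br,hub in(("top",(250,130,280,165),(270,205,295,225),(392/1.5625,321/1.5625)),("side",(265,145,300,165),(0,0,1,1),(0,0))):
    c=load(n+"0")
    y=mask(c,(18,120,100),(32,255,255),by); P=depthpts(c,y); print(n,"yellow",len(y),y.mean(0),np.median(P,0).round(3)); 
    print(P[np.argsort(P[:,2])][[2,-3]].round(3))
    r=np.vstack([mask(c,(0,120,80),(8,255,255),br),mask(c,(172,120,80),(180,255,255),br)])
    if len(r): P=depthpts(c,r); print("red",len(r),r.mean(0),np.median(P,0).round(3))
c=load("top0"); g=[(x,y) for x in range(248,255) for y in range(202,209)]; P=depthpts(c,g); print("cap",np.median(P,0).round(4),P.std(0).round(4))
for nm,(u,v) in dict(tipL=(320,247),tipR=(488,292),bot=(378,388),spray=(555,275),oil=(537,186),box=(490,380),weight=(542,340),stamp=(337,428),plateUL=(368,220),plateUR=(466,242)).items():
    print(nm,depthpts(c,[(int(u/1.5625),int(v/1.5625))])[0].round(3))
E
```

```text
toolR
 [[ 0.293 -0.     0.956]
 [-0.956  0.002  0.293]
 [-0.002 -1.     0.   ]]
top yellow 81 [263.77777778 149.17283951] [0.629 0.093 0.255]
[[0.616 0.097 0.239]
 [0.641 0.089 0.267]]
red 17 [279.29411765 215.76470588] [0.485 0.052 0.134]
side yellow 26 [283.96153846 156.38461538] [0.627 0.09  0.253]
[[0.616 0.087 0.244]
 [0.634 0.085 0.264]]
cap [0.5093 0.1216 0.1678] [0.0047 0.0048 0.0028]
tipL [ 0.652  0.256 -0.002]
tipR [ 0.554 -0.023  0.19 ]
bot [0.404 0.147 0.081]
spray [ 0.578 -0.125  0.194]
oil [ 0.748 -0.122  0.071]
box [ 0.417 -0.041  0.068]
weight [ 0.486 -0.13   0.058]
stamp [0.339 0.213 0.084]
plateUL [0.7   0.169 0.017]
plateUR [ 0.661 -0.006  0.018]
```

```bash
cat >> h.py <<'E'
YAW=np.radians(-13); HUB=np.array([0.525,0.118,0.145])
def axes(yaw=None):
    yaw=YAW if yaw is None else yaw; Z=Ro.from_euler('z',yaw).as_matrix()
    return Z@[0.766,0,0.643], Z@[0,1,0], Z@[-0.643,0,0.766]   # up-slope, left, front normal
def W(r,a,n=0.,hub=None):  # wheel polar (angle anticlockwise from 12, rad) -> world
    U,L,N=axes(); return (HUB if hub is None else hub)+r*(np.cos(a)*U+np.sin(a)*L)+n*N
def uvn(P):
    U,L,N=axes(); d=np.atleast_2d(P)-HUB; return d@np.c_[U,L,N]
def red(c):
    U,L,N=axes(); b=proj(c,[W(.1,t) for t in np.arange(0,6.3,.2)]); box=[int(v) for v in np.r_[b.min(0),b.max(0)]]
    r=np.vstack([mask(c,(0,120,80),(8,255,255),box),mask(c,(172,120,80),(180,255,255),box)])
    if not len(r): return None
    u=uvn(plane(c,r.mean(0)[None],HUB,N))[0]; return len(r),r.mean(0).round(1),np.hypot(u[0],u[1]).round(4),np.arctan2(u[1],u[0])%(2*np.pi)
E
python3 - <<'E'
from h import *
c=load("top0"); R=red(c); print(R); s=6
im=cv2.resize(c["frame"][:,:,::-1],None,fx=s,fy=s,interpolation=cv2.INTER_CUBIC)
def line(P,col): cv2.polylines(im,[np.int32((proj(c,np.array(P))+.5)*s)],False,col,1,cv2.LINE_AA)
T=np.linspace(0,2*np.pi,73)
line([W(.093,t) for t in T],(0,255,0)); line([W(.1315,t) for t in T],(0,255,255))
for k in range(5):
    a=R[3]+np.radians(36+72*k); line([W(.024,a),W(.093,a)],(255,0,255))
line([W(.0,0,.016),W(.0,0,.03)],(255,255,0))
for a in(0,):line([W(.132,a),W(.174,a)],(0,0,255))
for a in(60,180,300): line([W(.02,np.radians(a),.016),W(.135,np.radians(a),.022)],(0,128,255))
x0,y0=190*s,130*s; cv2.imwrite("pics/ov.png",im[y0:y0+ 130*s,x0:x0+133*s][:600*2,:800])
cv2.imwrite("pics/ov.png",cv2.resize(im[y0:y0+128*s,x0:x0+133*s],None,fx=.78,fy=.78,interpolation=cv2.INTER_AREA))
E
```

```text
(17, array([279.3, 215.8]), np.float64(0.0801), np.float64(4.323389181059822))
```

View pics/ov.png

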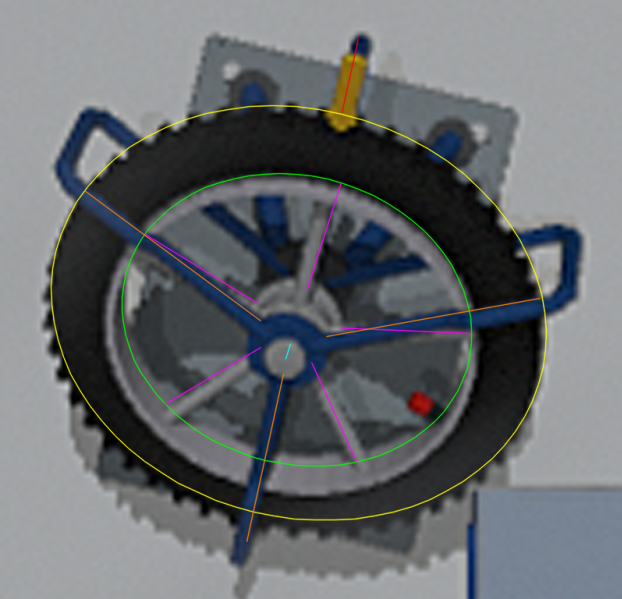

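```bash
cat >> h.py <<'E'
def spokes(c,tag=""):
    b=proj(c,[W(.13,t) for t in np.arange(0,6.3,.2)]); x0,y0,x1,y1=[int(v) for v in np.r_[b.min(0),b.max(0)]]
    uv=np.array([(x,y) for y in range(y0,y1) for x in range(x0,x1)]); P=depthpts(c,uv); q=uvn(P)
    hsv=cv2.cvtColor(c["frame"],cv2.COLOR_RGB2HSV)[uv[:,1],uv[:,0]]
    r=np.hypot(q[:,0],q[:,1]); a=np.degrees(np.arctan2(q[:,1],q[:,0]))%360
    m=(abs(q[:,2])<.014)&(r>.035)&(r<.083)&(hsv[:,1]<70)
    return uv[m],q[m],r[m],a[m]
E
python3 - <<'E'
from h import *
for n in("top","side"):
    c=load(n+"0"); uv,q,r,a=spokes(c); h=np.histogram(a,np.arange(0,361,6))[0]; print(n,len(a)); print([(6*i,int(v)) for i,v in enumerate(h) if v])
    ks=np.argsort(-h)
    print("n median",np.median(q[:,2]).round(4))
    # tyre: dark points
    b=proj(c,[W(.13,t) for t in np.arange(0,6.3,.1)]); x0,y0,x1,y1=[int(v) for v in np.r_[b.min(0)-5,b.max(0)+12]]
    U=np.array([(x,y) for y in range(y0,y1) for x in range(x0,x1)]); P=depthpts(c,U); Q=uvn(P); V=cv2.cvtColor(c["frame"],cv2.COLOR_RGB2HSV)[U[:,1],U[:,0]]
    m=(V[:,2]<60)&(abs(Q[:,2]-.012)<.014)&(abs(np.hypot(Q[:,0],Q[:,1])-.112)<.03); T=Q[m]; 
    cir=cv2.minEnclosingCircle(np.float32(T[T[:,2]>.005][:,:2])); print("tyre",m.sum(),"enclosing",np.round(cir[0],4),round(cir[1],4))
    F=T[abs(np.hypot(T[:,0],T[:,1])-.112)<.008]; A=np.linalg.lstsq(np.c_[F[:,:2],np.ones(len(F))],F[:,2],rcond=None)[0]; print("front plane slopes",A.round(3))
E
```

```text
top 203
[(0, 22), (66, 4), (72, 9), (138, 31), (144, 24), (150, 2), (204, 3), (210, 34), (216, 20), (276, 1), (282, 13), (288, 2), (348, 1), (354, 37)]
n median 0.0061
tyre 3048 enclosing [0.0022 0.0032] 0.1357
front plane slopes [ 0.004 -0.007  0.018]
side 118
[(0, 3), (66, 7), (72, 10), (144, 7), (150, 1), (204, 2), (210, 20), (216, 18), (222, 2), (276, 6), (282, 10), (342, 1), (348, 8), (354, 23)]
n median 0.0068
tyre 1059 enclosing [-0.002  -0.0063] 0.1342
front plane slopes [ 0.003 -0.005  0.018]
```

```bash
cat >> h.py <<'E'
def state(): 
    o=ctrl.get_obs(); q=o["eef_rot"]; return o,Ro.from_quat(np.r_[q[1:],q[0]]).as_matrix(),np.array(o["eef_pos"])
def togo(P):
    o,R,p=state(); U,L,N=axes(); T=np.c_[-L,-N,U]
    print("t",round(o["time_s"],2),"uvn mm",(uvn(p)[0]*1e3).round(1),"shift cm",((P-p)@R*100).round(2),"rot",Ro.from_matrix(R.T@T).as_rotvec().round(3),"F",np.round(o["wrist_force"],1),"q",np.round(o["q"],2))
def wheelang(c):   # spoke angle mod 72 and red angle -> wheel angle in degrees
    uv,q,r,a=spokes(c); m=np.degrees(np.angle(np.exp(1j*np.radians(a*5)).mean()))/5 %72
    R=red(c); return (m,len(a)),(None if R is None else (R[0],R[2],np.degrees(R[3]).round(1)))
E
python3 - <<'E'
from h import *
print(wheelang(load("top0")),wheelang(load("side0")))
E
python3 -m jog '[[[-2,-2.5,1],[0,0.12,0],0],[[-2,-2.5,1],[0,0.12,0],0],[[-2,-2.5,1],[0,0.12,0],0],[[-2.5,-2.5,2],[0,0.12,0],0],[[-3,0,2],[0,0,0],0],[[-3,0,2],[0,0,0],0],[[-3,0,2],[0,0,0],0],[[-3,0,2],[0,0,0],0],[[-3,0,2],[0,0,0],0],[[-3,0,2],[0,0,0],0],[[-3,0,2],[0,0,0],0],[[-3,0,2],[0,0,0],0]]'
python3 -c "
from h import *
togo(W(.06,np.radians(-20),.07))"
```

```text
((np.float64(71.19130248465962), 203), (17, np.float64(0.0801), np.float64(247.7))) ((np.float64(70.24155671640742), 118), (5, np.float64(0.0664), np.float64(241.0)))
time_s: 1.1
eef_pos: [0.4187, -0.2491, 0.3314]
eef_rot: [0.445, -0.441, 0.555, -0.548]
wrist_force: [0.9, -0.8, -0.2]
opening: 0.002
t 1.1 uvn mm [ 103.8 -381.6  156.3] shift cm [-35.98  10.05   2.3 ] rot [ 0.702  0.005 -0.014] F [ 0.9 -0.8 -0.2] q [-0.79 -0.08  1.68  0.01  1.55  1.  ]
```

```bash
python3 -m jog '[[[-3,0,0],[0.117,0,0],0],[[-3,0,0],[0.117,0,0],0],[[-3,0,0],[0.117,0,0],0],[[-3,0,0],[0.117,0,0],0],[[-3,0,0],[0.117,0,0],0],[[-3,0,0],[0.117,0,0],0],[[-3.5,0,0],[0,0,0],0],[[-3.5,0,0],[0,0,0],0],[[-3.5,0,0],[0,0,0],0],[[-3.5,0,0],[0,0,0],0],[[0,0,0],[0,0,0],0]]'
python3 - <<'E'
from h import *
togo(W(.06,np.radians(-20),.05))
c=imaging.camera("side"); cv2.imwrite("pics/side1.png",c["frame"][:,:,::-1])
E
```

```text
time_s: 2.02
eef_pos: [0.4859, 0.0804, 0.3235]
eef_rot: [-0.578, 0.249, -0.332, 0.703]
wrist_force: [-0.3, -0.3, -0.5]
opening: 0.002
t 2.02 uvn mm [ 92.1 -45.4 155.8] shift cm [-2.06 10.6  -3.78] rot [-0.017 -0.01  -0.037] F [-0.3 -0.3 -0.5] q [-0.01 -0.55  2.19 -0.15  0.79  1.85]
```

View pics/side1.png

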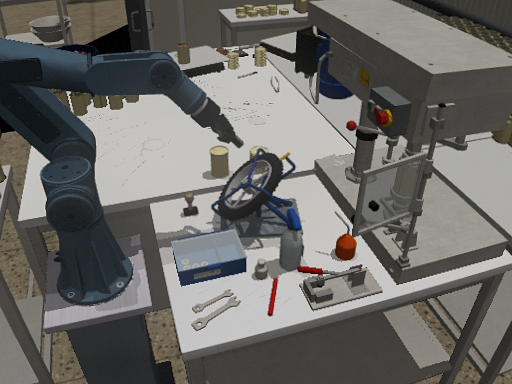

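```bash
python3 -m jog '[[[-0.6,2.5,-1.2],[-0.017,-0.01,-0.037],0],[[-0.6,2.5,-1.2],[0,0,0],0],[[-0.4,2.5,-1.2],[0,0,0],0],[[0,2,0],[0,0,0],0],[[0,0,0],[0,0,0],0]]'
python3 - <<'E'
from h import *
togo(W(.06,np.radians(-26),-.011))
E
```

```text
time_s: 2.48
eef_pos: [0.5242, 0.0853, 0.2275]
eef_rot: [-0.565, 0.264, -0.327, 0.71]
wrist_force: [-1.4, 0.1, 0.3]
opening: -0.003
t 2.48 uvn mm [ 58.1 -32.1  59. ] shift cm [-0.6   6.99 -0.44] rot [-0.004  0.005  0.003] F [-1.4  0.1  0.3] q [ 0.04 -0.28  2.22 -0.34  0.55  2.07]
```

```bash
python3 -m jog '[[[-0.3,0.5,-0.2],[0,0,0],0],[[-0.3,0.5,-0.2],[0,0,0],0],[[0,1.5,0],[0,0,0],0],[[0,1.5,0],[0,0,0],0],[[0,1.5,0],[0,0,0],0],[[0,1,0],[0,0,0],0],[[0,0.8,0],[0,0,0],0],[[0,0,0],[0,0,0],0]]'
python3 - <<'E'
from h import *
togo(W(.06,np.radians(-26),-.011))
c=imaging.camera("top"); print(wheelang(c)); cv2.imwrite("pics/top2.png",cv2.resize(c["frame"][110:260,180:340,::-1],None,fx=4,fy=4,interpolation=cv2.INTER_CUBIC))
E
```

```text
time_s: 3.15
eef_pos: [0.5725, 0.0737, 0.1724]
eef_rot: [-0.561, 0.26, -0.327, 0.715]
wrist_force: [0.8, -0.2, 0.5]
opening: 0.002
t 3.15 uvn mm [ 60.7 -32.5 -15.2] shift cm [-0.61 -0.43 -0.67] rot [-0.011 -0.004  0.01 ] F [ 0.8 -0.2  0.5] q [ 0.02 -0.06  2.17 -0.47  0.38  2.2 ]
((np.float64(67.44163181592003), 147), (1, np.float64(0.0838), np.float64(249.1)))
```

View pics/top2.png

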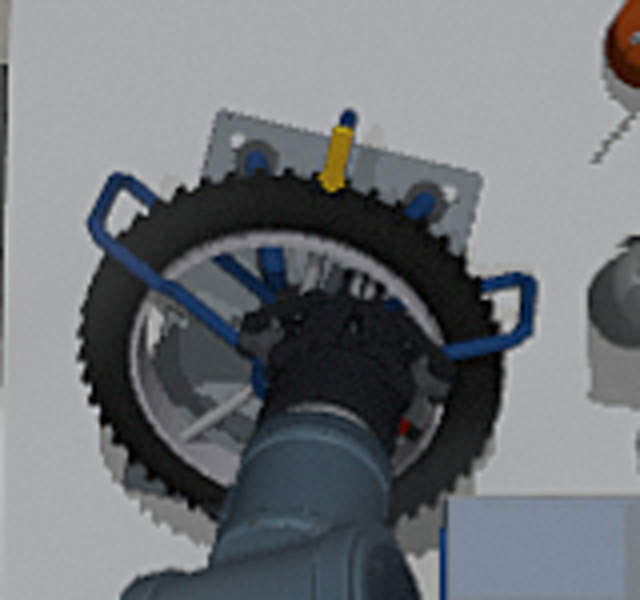

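```bash
python3 -m jog '[[[-0.7,-0.3,-0.2],[0,0,0],0],[[-0.7,0,-0.1],[0,0,0],0],[[-0.7,0,0],[0,0,0],0],[[-0.7,0,0],[0,0,0],0],[[-0.7,0,0],[0,0,0],0],[[-0.7,0,0],[0,0,0],0],[[-0.7,0,-0.1],[0,0,0],0],[[-0.7,0,-0.2],[0,0,0],0]]'
python3 - <<'E'
from h import *
togo(W(.06,np.radians(28),-.011))
for n in ("top","side"):
    c=imaging.camera(n); print(wheelang(c))
E
```

```text
time_s: 3.87
eef_pos: [0.5779, 0.1268, 0.1771]
eef_rot: [-0.558, 0.259, -0.325, 0.719]
wrist_force: [0.1, -2.4, -0.9]
opening: -0.004
t 3.87 uvn mm [58.5 20.5 -7.3] shift cm [-0.77  0.35 -0.57] rot [-0.015 -0.009  0.02 ] F [ 0.1 -2.4 -0.9] q [ 0.16 -0.    2.1  -0.65  0.46  2.48]
((np.float64(31.394112788748664), 195), (8, np.float64(0.0764), np.float64(281.3)))
((np.float64(32.62254680588005), 155), None)
```

```bash
python3 -m jog '[[[-0.6,0.2,-0.4],[-0.015,-0.009,0.02],0],[[-0.6,0.1,-0.4],[0,0,0],0],[[-0.3,0,-0.2],[0,0,0],0],[[0,0,0],[0,0,0],0]]'
python3 - <<'E'
from h import *
togo(W(.06,np.radians(32),-.011))
for n in ("top","side"):
    c=imaging.camera(n); print(wheelang(c))
E
```

```text
time_s: 4.3
eef_pos: [0.5763, 0.143, 0.1715]
eef_rot: [-0.566, 0.262, -0.329, 0.709]
wrist_force: [-0.3, -0.3, 1.1]
opening: 0.001
t 4.3 uvn mm [51.1 35.9 -8.2] shift cm [ 0.42  0.28 -0.02] rot [-0.004  0.001 -0.003] F [-0.3 -0.3  1.1] q [ 0.18  0.01  2.1  -0.62  0.45  2.46]
((np.float64(47.264106239283805), 242), (16, np.float64(0.0747), np.float64(298.9)))
((np.float64(45.28338231880545), 147), None)
```

```bash
python3 -m jog '[[[0.5,0,0],[0,0,0],0],[[0,-1.5,0],[0,0,0],0],[[0,-2,0],[0,0,0],0],[[0,-2,0],[0,0,0],0],[[0,-0.5,0],[0,0,0],0],[[-0.8,0,-2],[0,0,0],0],[[-0.9,0,-2],[0,0,0],0],[[-0.9,0,-2],[0,0,0],0],[[0,0,0],[0,0,0],0]]'
python3 - <<'E'
from h import *
togo(W(.06,np.radians(96),-.011))
for n in ("top","side"):
    c=imaging.camera(n); print(wheelang(c))
E
```

```text
time_s: 5.15
eef_pos: [0.4982, 0.18, 0.1818]
eef_rot: [-0.566, 0.258, -0.329, 0.71]
wrist_force: [-1.2, -0.2, -1.2]
opening: 0.006
t 5.15 uvn mm [-7.1 54.4 54. ] shift cm [-0.5   6.5   0.01] rot [-0.01  -0.004 -0.004] F [-1.2 -0.2 -1.2] q [ 0.33 -0.13  2.2  -0.71  0.55  2.65]
((np.float64(49.52016891715343), 302), (16, np.float64(0.0747), np.float64(298.9)))
((np.float64(48.84819278827145), 135), None)
```

```bash
python3 -m jog '[[[-0.5,0.5,0],[0,0,0],0],[[0,1.5,0],[0,0,0],0],[[0,1.5,0],[0,0,0],0],[[0,1.5,0],[0,0,0],0],[[0,1,0],[0,0,0],0],[[0,0.5,0],[0,0,0],0],[[0,0,0],[0,0,0],0]]'
python3 - <<'E'
from h import *
togo(W(.06,np.radians(148),-.011))
E
```

```text
time_s: 5.83
eef_pos: [0.5557, 0.1737, 0.1396]
eef_rot: [-0.568, 0.251, -0.327, 0.712]
wrist_force: [0.5, -0.3, 0.6]
opening: -0.002
t 5.83 uvn mm [  9.9  61.2 -15.3] shift cm [ 3.   -0.6  -6.03] rot [-0.023 -0.011 -0.008] F [ 0.5 -0.3  0.6] q [ 0.27  0.07  2.13 -0.86  0.42  2.78]
```

```bash
python3 -m jog '[[[0.1,-0.3,-0.7],[-0.02,-0.01,-0.01],0],[[0.1,0,-0.7],[0,0,0],0],[[0.1,0,-0.7],[0,0,0],0],[[0.2,0,-0.65],[0,0,0],0],[[0.2,0,-0.65],[0,0,0],0],[[0.2,0,-0.65],[0,0,0],0],[[0.4,0,-0.65],[0,0,0],0],[[0.4,0,-0.6],[0,0,0],0]]'
python3 - <<'E'
from h import *
togo(W(.06,np.radians(148),-.011))
for n in ("top","side"):
    c=imaging.camera(n); print(wheelang(c))
E
```

```text
time_s: 6.5
eef_pos: [0.5174, 0.1676, 0.1146]
eef_rot: [-0.567, 0.256, -0.326, 0.712]
wrist_force: [3.7, -0.1, 3.1]
opening: -0.001
t 6.5 uvn mm [-33.8  46.6 -11.4] shift cm [ 1.49 -0.08 -1.71] rot [-0.018 -0.005 -0.005] F [ 3.7 -0.1  3.1] q [ 0.28  0.05  2.22 -0.99  0.39  2.92]
((np.float64(67.98349284975005), 229), (14, np.float64(0.0721), np.float64(321.0)))
((np.float64(0.6519029009936997), 119), (1, np.float64(0.0598), np.float64(332.8)))
```

```bash
python3 -m jog '[[[0.4,0,-0.6],[0,-0.05,0],0],[[0.5,0,-0.5],[0,-0.05,0],0],[[0.5,0,-0.4],[0,-0.05,0],0],[[0,0,0],[0,0,0],0]]'
python3 - <<'E'
from h import *
togo(W(.06,np.radians(148),-.011))
for n in ("top","side"):
    c=imaging.camera(n); print(wheelang(c))
E
```

```text
time_s: 6.93
eef_pos: [0.5036, 0.1565, 0.1057]
eef_rot: [-0.592, 0.31, -0.281, 0.689]
wrist_force: [0.4, -0.0, 0.0]
opening: -0.002
t 6.93 uvn mm [-47.8  32.7 -11.1] shift cm [ 0.04 -0.02 -0.32] rot [-0.019  0.152 -0.006] F [ 0.4 -0.   0. ] q [ 0.26  0.03  2.27 -1.04  0.36  2.81]
((np.float64(20.44921161537652), 346), (12, np.float64(0.0702), np.float64(345.7)))
((np.float64(22.219207128482658), 120), (2, np.float64(0.0665), np.float64(357.0)))
```

```bash
python3 -m jog '[[[-0.3,0,0.5],[0,0,0],0],[[0,-1.5,0],[0,0,0],0],[[0,-2,0],[0,0,0],0],[[0,-2,0],[0,0,0],0],[[0,-2,0],[0,0,0],0],[[0.5,-2,0],[0,0.05,0],0],[[1,-2,0],[0,0.05,0],0],[[2,-1,0],[0,0.05,0],0],[[2,0,1.5],[0,0,0],0],[[2,0,1.5],[0,0,0],0],[[2,0,1.5],[0,0,0],0],[[0,0,0],[0,0,0],0]]'
python3 - <<'E'
from h import *
togo(W(.055,np.radians(0),.05))
for n in ("top","side"):
    c=imaging.camera(n); print(wheelang(c)); np.savez(f"pics/{n}3.npz",**c)
    cv2.imwrite(f"pics/{n}3.png",cv2.resize(c["frame"][110:260,180:340,::-1] if n=="top" else c["frame"][130:240,180:340,::-1],None,fx=4,fy=4,interpolation=cv2.INTER_CUBIC))
E
```

```text
time_s: 8.03
eef_pos: [0.4414, 0.0805, 0.2429]
eef_rot: [-0.57, 0.25, -0.332, 0.709]
wrist_force: [0.5, 0.2, 1.0]
opening: 0.002
t 8.03 uvn mm [  7.  -55.4 122. ] shift cm [-5.47  7.38  4.6 ] rot [-0.016 -0.016 -0.019] F [0.5 0.2 1. ] q [ 0.02 -0.6   2.38 -0.23  0.67  1.95]
((np.float64(22.05480470732845), 316), (12, np.float64(0.0702), np.float64(345.7)))
((np.float64(22.50276770617106), 117), (2, np.float64(0.0665), np.float64(357.0)))
```

View pics/top3.png

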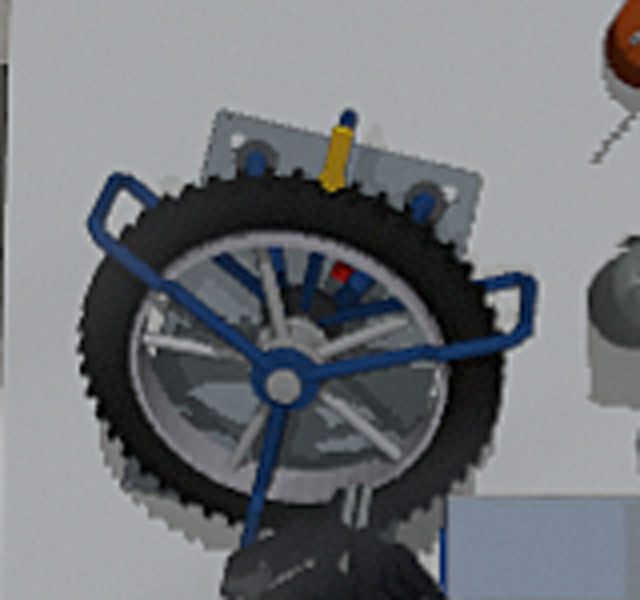

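View pics/side3.png

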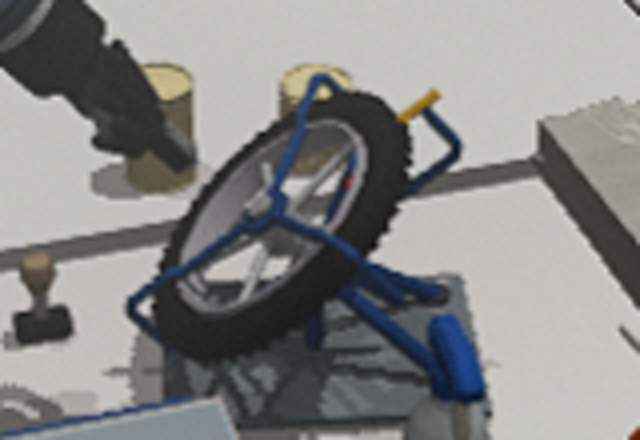

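```bash
python3 -m jog '[[[-1.8,0,1.5],[-0.016,-0.016,-0.019],0],[[-1.8,1,1.5],[0,0,0],0],[[-1.6,2,1.4],[0,0,0],0],[[0,2,0],[0,0,0],0],[[0,2,0],[0,0,0],0],[[0,0,0],[0,0,0],0]]'
python3 - <<'E'
from h import *
togo(HUB+np.c_[axes()]@[.052,-.003,.03])
togo(HUB+np.c_[axes()]@[.052,-.003,.03]) if 0 else None
E
```

```text
time_s: 8.63
eef_pos: [0.5282, 0.1256, 0.2095]
eef_rot: [-0.565, 0.265, -0.334, 0.706]
wrist_force: [-1.5, -0.1, 0.2]
opening: 0.003
t 8.63 uvn mm [42.5  8.1 48.5] shift cm [1.12 1.84 0.96] rot [ 0.009  0.001 -0.006] F [-1.5 -0.1  0.2] q [ 0.15 -0.19  2.18 -0.46  0.54  2.27]
```

```bash
python3 -m jog '[[[0.6,0.5,0.4],[0,0,0],0],[[0.5,0.8,0.2],[0,0,0],0],[[0,0,0],[0,0,0],0]]'
python3 -c "
from h import *
togo(HUB+np.c_[axes()]@[.052,-.003,-.011])"
```

```text
time_s: 8.88
eef_pos: [0.5357, 0.1165, 0.1986]
eef_rot: [-0.566, 0.269, -0.336, 0.703]
wrist_force: [-1.4, -0.3, -0.2]
opening: 0.004
t 8.88 uvn mm [42.7  0.9 34.1] shift cm [0.44 4.49 1.01] rot [ 0.018  0.006 -0.008] F [-1.4 -0.3 -0.2] q [ 0.12 -0.16  2.18 -0.43  0.51  2.22]
```

```bash
python3 -m jog '[[[0.2,0.6,0.2],[0.018,0,0],0],[[0.2,0.8,0.2],[0,0,0],0],[[0.1,0.8,0.1],[0,0,0],0],[[0,0.8,0],[0,0,0],0],[[0,0.6,0],[0,0,0],0],[[0,0,0],[0,0,0],0]]'
python3 -c "
from h import *
togo(HUB+np.c_[axes()]@[.0514,.0165,-.011])
c=imaging.camera('top'); print(wheelang(c))"
```

```text
time_s: 9.38
eef_pos: [0.5614, 0.1076, 0.1731]
eef_rot: [-0.569, 0.263, -0.33, 0.706]
wrist_force: [0.2, -0.5, -0.4]
opening: -0.001
t 9.38 uvn mm [47.1 -2.  -2.8] shift cm [-1.83  0.84  0.45] rot [ 0.     0.006 -0.01 ] F [ 0.2 -0.5 -0.4] q [ 0.09 -0.06  2.16 -0.5   0.41  2.27]
((np.float64(20.32634704286047), 202), (12, np.float64(0.0702), np.float64(345.7)))
```

Insert the last 8 mm and push in small rows.

```bash
python3 -m jog '[[[0,0.6,0.2],[0,0,0],0],[[-0.4,0.3,0],[0,0,0],0],[[-0.5,0,0],[0,0,0],0],[[-0.4,0,0],[0,0,0],0],[[0,0,0],[0,0,0],0]]'
python3 -c "
from h import *
togo(HUB+np.c_[axes()]@[.0514,.0165,-.011])
for n in('top','side'): print(wheelang(imaging.camera(n)))"
```

```text
time_s: 9.85
eef_pos: [0.572, 0.1186, 0.1672]
eef_rot: [-0.567, 0.264, -0.331, 0.706]
wrist_force: [0.1, -1.1, -0.2]
opening: -0.004
t 9.85 uvn mm [ 49.3  11.2 -12.4] shift cm [-0.53 -0.13  0.21] rot [ 0.001  0.005 -0.007] F [ 0.1 -1.1 -0.2] q [ 0.12 -0.02  2.13 -0.55  0.41  2.35]
((np.float64(29.635930797087315), 217), (10, np.float64(0.071), np.float64(357.2)))
((np.float64(29.32247604950236), 166), (3, np.float64(0.0684), np.float64(4.5)))
```

```bash
python3 -m jog '[[[-0.25,0,0],[0,0,0],0],[[0,0,0],[0,0,0],0],[[0.5,0,0],[0,0,0],0],[[0,-1.5,0],[0,0,0],0],[[0,-2,0],[0,0,0],0],[[0.5,-2.5,0],[0,0,0],0],[[1,-2.5,-1],[0,0,0],0],[[1.5,-2,-2],[0,0,0],0],[[1.5,-2,-2],[0,0,0],0],[[1.5,0,-2],[0,0,0],0],[[0,0,0],[0,0,0],0]]'
python3 - <<'E'
from h import *
togo(HUB+np.c_[axes()]@[.052,.003,.035])
for n in('top','side'): c=imaging.camera(n); np.savez(f"pics/{n}4.npz",**c); print(wheelang(c))
c=load("top4"); uv,q,r,a=spokes(c)
for k in range(5):
    t=30+72*k; d=(a-t+180)%360-180; m=abs(d)<15
    if m.sum()>5:
        # line through hub-agnostic: fit direction
        p=q[m,:2]; v=np.linalg.svd(p-p.mean(0))[2][0]; print(k,m.sum(),"median ang",(t+np.median(d[m])).round(1),"dir",np.degrees(np.arctan2(v[1],v[0])).round(1)%180)
E
```

```text
time_s: 10.87
eef_pos: [0.4233, 0.0865, 0.2208]
eef_rot: [-0.571, 0.263, -0.329, 0.705]
wrist_force: [-0.3, -0.8, -0.9]
opening: 0.001
t 10.87 uvn mm [-21.7 -53.5 117.2] shift cm [-5.47  8.33  7.39] rot [-0.003  0.008 -0.015] F [-0.3 -0.8 -0.9] q [ 0.05 -0.61  2.43 -0.26  0.66  1.98]
((np.float64(35.345279394057506), 273), (12, np.float64(0.0703), np.float64(0.3)))
((np.float64(34.88381816656093), 135), (4, np.float64(0.0695), np.float64(7.0)))
0 68 median ang 35.3 dir 36.099999999999994
1 67 median ang 107.9 dir 110.4
3 69 median ang 251.1 dir 71.2
4 67 median ang 323.6 dir 144.8
```

```bash
python3 - <<'E'
from h import *
for n,by in(("top",(245,125,285,168)),("side",(262,140,305,172))):
  for s in("0","4"):
    c=load(n+s); y=mask(c,(18,120,100),(32,255,255),by); q=uvn(depthpts(c,y)); q=q[(q[:,0]>.12)&(q[:,0]<.185)]; v=np.linalg.svd(q[:,:2]-q[:,:2].mean(0))[2][0]
    print(n,s,len(q),"pointer uvn mm",(np.median(q,0)*1e3).round(1),"dir deg",np.degrees(np.arctan(v[1]/v[0])).round(1))
c=load("top4"); uv,q,r,a=spokes(c)   # hub centre from lines of opposite spokes (least squares)
A=[];b=[]
for t in(35.5,107.5,251.5,323.5):
    m=abs((a-t+180)%360-180)<15; p=q[m,:2]; ce=p.mean(0); d=np.linalg.svd(p-ce)[2][0]; nn=np.array([-d[1],d[0]]); A.append(nn); b.append(nn@ce)
print("hub uv mm",(np.linalg.lstsq(np.array(A),np.array(b),rcond=None)[0]*1e3).round(1))
im=c["frame"][110:260,180:340,::-1]; cv2.imwrite("pics/top4.png",cv2.resize(im,None,fx=4,fy=4,interpolation=cv2.INTER_CUBIC))
E
```

```text
top 0 79 pointer uvn mm [153.1  -0.7  14.9] dir deg -0.5
top 4 80 pointer uvn mm [152.3  -0.8  15. ] dir deg -0.3
side 0 26 pointer uvn mm [149.6  -4.   15.7] dir deg 2.3
side 4 25 pointer uvn mm [150.8  -4.9  15.5] dir deg -5.9
hub uv mm [ 0.2 -0.4]
```

View pics/top4.png

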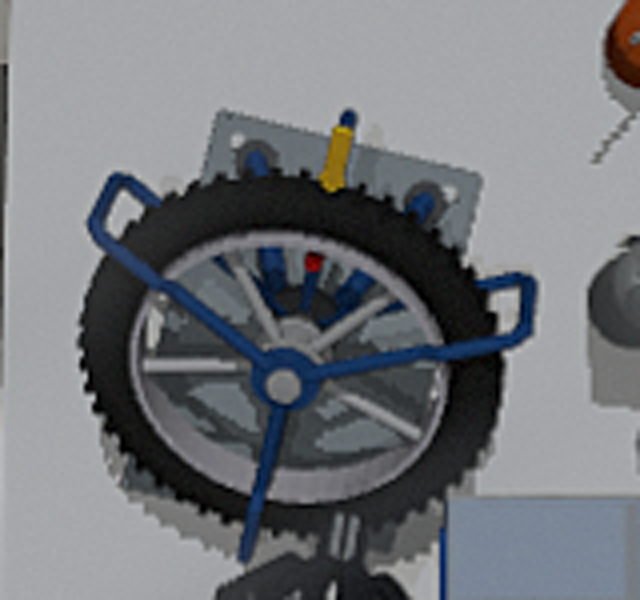

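```bash
python3 -c "
from bench import ctrl
print(ctrl.get_obs()['dq']); print(ctrl.hand_in())"
```

```text
[ 0.00996943  0.05337642 -0.0578967  -0.01583739 -0.01050327  0.01802162]
the job is handed in; nothing more can be done
None
```

The valve now sits at twelve o'clock, in line with the yellow pointer, and I handed the job in at about 11 s of the 64 s allowed. I turned the wheel about 109° anticlockwise with closed fingers, in three spoke pushes: the top gap, the left gap, then the top gap again. Afterwards I drew the fingers back about 12 cm in front of the wheel.

**Wheel angle:** in the top view the four clear spokes put the valve at about −0.5°, and the red cap reads +0.3°. The pointer itself reads between −0.3° and −0.5° in the same frame.

**Side view:** its spoke reading gave about −1°, which agrees. Its red-cap reading of +7° did not; only 4 pixels of the cap were visible and it had been about 11° off earlier too, so I set it aside.

**Stand and forces:** from before to after, the pointer moved less than 1 mm in the top view and about 1 mm in the side view, so the stand did not shift beyond measuring error. Wrist force readings at the end of each move stayed under 5 N. I saw no contact with the other objects, but I did not measure their positions again at the end.

**At hand-in:** the joint speeds still read up to 0.06 rad/s. The arm was settling well clear of the wheel.

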